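# Turn the carver's table to the red mark

### The job

The small mask on the carving turntable must be turned to its next working side: push the turntable's lever round its arc, with the fingertips or the outside of the fingers, until its metal arm stands centred over the red disc on the scale (not the blue one), then draw back clear and leave it there. Do not take the lever's knob between the fingers, do not touch the mask, and leave the gouge, the bell and the glue bottle where they are.

Things in the scene. Friction and masses are not known exactly. Their poses are not given: they have to be found in the camera images.
- stand: Carving turntable base, bolted to the bench: a round plate 250 mm across and 16 mm high, white top with black graduations every 10 degrees. Origin at the centre of its underside, on the turning axis, on the bench top; z up. Its -x axis points to the middle of the scale (roughly towards the robot); two bolted lugs, 20 mm high and reaching 160 mm out, stand on its +x side.
- ring (a joint): Angle of the turning ring with its lever, rad. 0: the lever points along the stand's -x axis; positive is counter-clockwise seen from above; stops at -2.1 and 2.1. A friction bearing: it takes about 0.3 N m (some 2 N at the knob, 3 to 4 N if pushed briskly) to turn it, either way, and it stays where it is left. The discs always lie between about 1.0 and 1.75 rad to one side or the other.
- ring_axis (a point): Point on the turning axis, 34 mm above the bench, that turns with the ring: its -x axis runs along the lever's centre line, outwards to the knob; z up. The ring is a dark wood disc 144 mm across, top 34 mm above the bench.
- lever_knob (a point): Middle of the part of the black upright round knob that is free to push, at the lever's end: knob 22 mm across, vertical, top 80 mm above the bench, 140 mm from the turning axis; this point is 60 mm above the bench. The lever's arm is a dark metal bar 12 mm wide, 24 to 34 mm above the bench, with a white line along the middle, from the ring to the knob; it passes 5 mm over the discs.
- mask_middle (a point): Small light wood mask lying face up, fixed on the ring and turning with it; not to be touched. Within 66 mm of the turning axis, from 34 to 97 mm above the bench. This point is inside it on the axis, 62 mm above the bench.
- red_disc_top (a point): Centre of the top of the flat red disc, the mark to set the lever to: 24 mm across, 3 mm thick, fixed on the white scale, 95 to 115 mm from the turning axis, top 19 mm above the bench. The blue one is the same; which side each is on varies.
- blue_disc_top (a point): Centre of the top of the like blue disc on the scale's other side; not the mark wanted.
- gouge: Loose gouge lying on the bench beside the turntable, on its +y side (the robot's left), 200 mm long, 24 mm high: wood handle 22 mm across along its -x axis, steel blade along +x. Origin on the bench under the handle's front end, the middle of its length nearly.
- bell: Loose small brass bell standing on the bench, 42 mm across, 46 mm high. Origin at the centre of its underside.
- glue: Loose white glue bottle with a yellow cap standing on the bench, 46 mm across, 85 mm high. Origin at the centre of its underside.

How it is judged:
At the end, for the whole second after the job is handed in: The lever's centre line passes within 5 mm of the red disc's centre, on the disc's side of the axis, and the ring is at rest (y of red_disc_top in the frame of ring_axis between -0.005 and 0.005 m and x of red_disc_top in the frame of ring_axis below -0.05 m and velocity of joint ring between -0.03 and 0.03 rad/s); the robot touches nothing.
It fails at once if the mask is touched by the robot (contact force between any of the fingers, the arm and ring_c3 above 0.5 N).
It fails at once if the lever's knob is taken between the fingers (horizontal distance between the grasp point and lever_knob below 0.012 m and height (world z) of the grasp point below 0.092 m).
It fails at once if the gouge is pushed aside or lifted (moved over 15 mm) (distance of gouge from where it was at the start of the episode above 0.015 m).
It fails at once if the brass bell is pushed aside or lifted (moved over 15 mm) (distance of bell from where it was at the start of the episode above 0.015 m).
It fails at once if the glue bottle is pushed aside or lifted (moved over 15 mm) (distance of glue from where it was at the start of the episode above 0.015 m).
It also fails if it takes over 38 s, if anything falls off the work surface, if the arm or the gripper's body presses on something with over 40 N, if the wrist force passes 120 N, or if a joint passes its speed limit or range.

### The arm

A 6-joint arm with a two-finger parallel gripper is mounted at the origin on the work surface. World frame = base frame: x ahead of the robot, y to its left, z up, the work surface at z = 0. Lengths are in m, angles in rad, forces in N, time in s.
With the tool pointing down it reaches from about 0.35 to 0.85 m from the base axis. Payload 8.1 kg.
Tool frame: the origin (TCP) lies midway between the tips of the shut fingers; the grasp point (between the pads) lies 19 mm behind it (robot.grip_point_offset is the distance from the TCP to the grasp point, in m); z points along the fingers, y is the line along which they close (so a half turn about z gives the same grasp; the last joint's range is limited). The gripper opens to 93 mm and grips with 3 to 60 N. Pads are 15 mm wide; open, the fingers measure 128 mm over their backs; the gripper's body (75 mm by 188 mm) begins 65 mm behind the grasp point.
Start: joints at [1.211, 0.13, 1.488, -0, 1.523, -0.085], TCP at [0.163, 0.577, 0.219] pointing down, gripper open.
Joint ranges: [-2.96, 2.96], [-0.89, 2.26], [0.02, 2.5], [-1.34, 4.48], [0, 2.73], [-2.66, 2.66]. Speed limits (rad/s): [2.39, 2.39, 2.79, 3.14, 3.14, 3.14].

### API

Orientations are given as a rotation vector (axis times angle).
In Python, from plant import robot, read_camera, job gives the robot as it stands.
- The arm moves only by the shell command python3 -m inch 'ROWS' [FORCE]. ROWS is JSON, one flat list of numbers, 5 for each row, row after row: the shift along the world's x, y, z in mm, then the turn about the world's z in degrees, then the opening in per cent of the stroke, from 0 (shut) to 100 (fully open). In form: [dx, dy, dz, yaw, hand, dx, dy, dz, yaw, hand, ...]. A call has 1 to 10 rows; each row is the pose to reach, as a shift and turn from the pose commanded when the call began; what a row does not reach only later rows make up. A row lasts 1/12 s, in which the tool goes at most 41.7 mm and 7.16 degrees, less where a joint would pass 70% of its speed; a pose out of reach is approached as far as the arm can. A call with a gripper value outside its range is refused whole. The fingers move at their own pace and stop on an object; FORCE is the grip in N (left out, the last holds). Time passes only in rows, so rows that repeat a pose let the fingers close. It gives the time, the measured TCP pose, the force, the opening and the grip force at its end, in the units of the state.
- robot.read_state(): the state, without advancing time (a new reading comes with each control period).
- read_camera(name): name is "scene" or "top" or "wrist"; returns a dict with "image" (384x512x3 uint8, blue, green, red), "K" (3x3 intrinsics, pixels), "extrinsics" (4x4, takes a point from world to camera coordinates); the wrist camera has in their place "mount" (4x4, takes a point from camera to tool coordinates, whose origin is the TCP and whose axes are the flange's). Camera axes: x right, y down, z forward; pixel columns grow to the right and rows downward; lengths in m; the calibration is good to about 2 mm. A picture is of the moment at which its call begins: read the wrist's pose just before it. There is no depth.
- job.close_job(): hands the job in; it is judged then, once.
The state is a dict: "t": time; "q": joint angles; "dq": joint speeds; "joint_torque": joint torques, N m; "tool_pos": TCP position; "orientation": TCP orientation; "force": force on the tool from outside, world axes, zero at the start; "wrist_torque": the same for the moment, N m; "opening": finger opening in m; "gripper_force": force on a finger pad.
Only numpy, scipy, OpenCV 4.12 (cv2) and the standard library are available. Lean on these libraries where they do the work, as an engineer would, in place of code of your own. Each camera call takes 0.05 s, during which the arm holds its last target. There are 200 camera calls.

## Working session

There is one attempt and no reset: what is moved stays moved. The work goes in short steps, Python scripts to look and compute and a shell command to move; the robot and the scene stay as the last step left them, time stands still between calls to the robot, and variables do not carry over. Pictures are saved under pics/ and viewed, at most 10 in all, crops included, and the job is handed in when it is done.

```bash
mkdir -p pics; ls; python3 - <<'E'
from plant import robot, read_camera
import cv2,pickle
d={}
for n in("top","scene"):
    c=read_camera(n); d[n]=c; cv2.imwrite(f"pics/{n}0.png",c["image"]); print(c["K"],c["extrinsics"])
pickle.dump(d,open("c0.pkl","wb"))
s=robot.read_state(); print(s["t"],s["tool_pos"],s["orientation"],s["opening"])
E
```

```text
pics
[[447.34477567   0.         262.30613187]
 [  0.         447.34477567 194.15934373]
 [  0.           0.           1.        ]] [[-0.01091764 -0.99992927  0.00471882  0.07716993]
 [-0.98738251  0.01003486 -0.15803504  0.51447889]
 [ 0.15797651 -0.00638465 -0.98742223  0.88779866]
 [ 0.          0.          0.          1.        ]]
[[394.80386768   0.         246.16341732]
 [  0.         394.80386768 192.78751644]
 [  0.           0.           1.        ]] [[ 0.2750287   0.96143224  0.00269574 -0.19610181]
 [ 0.64067191 -0.18117947 -0.74613236 -0.2569197 ]
 [-0.71686729  0.20693491 -0.66579218  1.09545884]
 [ 0.          0.          0.          1.        ]]
0.1 [0.16259444 0.57701012 0.21770927] [-4.30295093e-01 -3.11160249e+00  2.52457500e-03] 0.09312851525038297
```

View pics/top0.png

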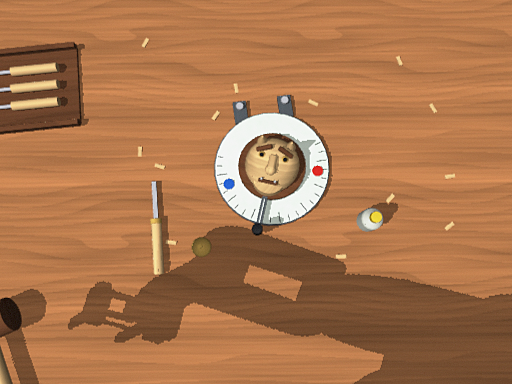

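View pics/scene0.png

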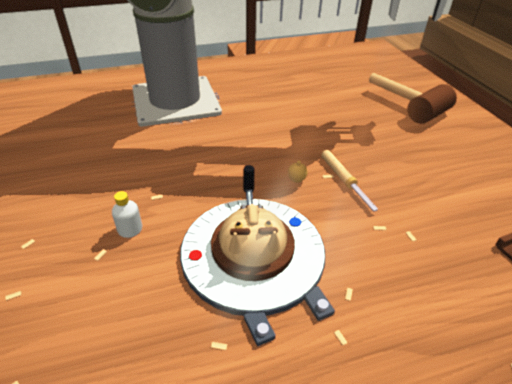

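The top view shows the turntable at about (272,168) and the lever knob at (258,229), towards the robot. The red disc is at (318,171) on the -y side and the blue one at (229,184). The bell is at (202,247), the glue at (370,218) and the gouge at (157,230).

```bash
cat > h.py <<'E'
import numpy as np,cv2
def ray(c,u,v,z):
    K,E=c["K"],c["extrinsics"]; R,t=E[:3,:3],E[:3,3]
    o=-R.T@t; d=R.T@np.linalg.inv(K)@np.array([u,v,1.]); return (o+d*(z-o[2])/d[2])
def blob(m,box=None):
    m=m.astype(np.uint8)
    if box: k=np.zeros_like(m); x0,y0,x1,y1=box; k[y0:y1,x0:x1]=1; m=m*k
    n,l,s,ce=cv2.connectedComponentsWithStats(m); i=1+np.argmax(s[1:,4]); return ce[i],s[i,4],(l==i)
def masks(im):
    b,g,r=[im[...,i].astype(int) for i in range(3)]
    return dict(red=(r>150)&(g<70)&(b<70),blue=(b>150)&(r<90)&(g<120),white=(r>170)&(abs(r-b)<40),black=(r<45)&(g<45)&(b<45))
def rim(c,box):
    im=c["image"]; m=blob(masks(im)["white"],box)[2]
    ct=max(cv2.findContours(m.astype(np.uint8),cv2.RETR_EXTERNAL,cv2.CHAIN_APPROX_NONE)[0],key=cv2.contourArea)
    h=cv2.convexHull(ct)[:,0]
    P=np.array([ray(c,u,v,.016)[:2] for u,v in h])
    (x,y),r=cv2.minEnclosingCircle(P.astype(np.float32)*1000)
    A=np.c_[2*P,np.ones(len(P))]; s=np.linalg.lstsq(A,(P**2).sum(1),rcond=None)[0]
    return s[:2],np.sqrt(s[2]+s[:2]@s[:2])
E
python3 - <<'E'
import pickle; from h import *
d=pickle.load(open("c0.pkl","rb"))
for n,bw,bk in(("top",(205,100,340,235),(245,215,270,240)),("scene",(170,190,335,315),(235,160,262,200))):
    c=d[n]; m=masks(c["image"]); 
    C,r=rim(c,bw); print(n,"centre",C,r)
    for k in("red","blue"):
        p,a,_=blob(m[k],bw); P=ray(c,*p,.019)[:2]; v=P-C; print(k,p,a,P,np.linalg.norm(v),np.degrees(np.arctan2(v[1],v[0])))
    p,a,_=blob(m["black"],bk); P=ray(c,*p,.06)[:2]; v=P-C; print("knob",p,a,P,np.linalg.norm(v),np.degrees(np.arctan2(v[1],v[0])))
c=d["top"]
print("glue",ray(c,370,219,.05),"cap",ray(c,376,217,.085),"bell",ray(c,202,247,.025),"gouge",ray(c,157,272,.01),ray(c,154,182,.01))
c=d["scene"]; print("glue",ray(c,126,217,.04),"bell",ray(c,298,173,.023))
E
```

```text
top centre [0.57823137 0.05132813] 0.12174310246305556
red [317.25675676 170.14864865] 74 [ 0.56968561 -0.04680528] 0.09850480009271718 -94.97693597105574
blue [228.5875 183.4125] 80 [0.54267585 0.1432417 ] 0.09855099561402626 111.1482875615251
knob [256.74647887 228.23943662] 71 [0.44301455 0.08378281] 0.1390571602420988 166.503207258798
scene centre [0.57612551 0.0499475 ] 0.12399702050003127
red [194.95121951 254.96341463] 82 [ 0.57210588 -0.04912866] 0.09915766898700894 -92.32327888066675
blue [294.671875 221.828125] 64 [0.54547974 0.13998205] 0.09510721360718101 108.7974368490951
knob [248.41810345 177.99137931] 232 [0.44956161 0.07965125] 0.13000281943754258 166.79208072494657
glue [ 0.46026044 -0.14720327  0.05      ] cap [ 0.46053855 -0.15050767  0.085     ] bell [0.40824285 0.19772434 0.025     ] gouge [0.35807369 0.29287013 0.01      ] [0.5490478  0.30432691 0.01      ]
glue [ 0.47144666 -0.15239362  0.04      ] bell [0.41907137 0.19604667 0.023     ]
```

```bash
python3 -m inch '[145,-230,0,-50,0, 290,-461,0,-102,0, 290,-461,0,-102,0, 290,-461,0,-102,0, 290,-461,0,-102,0, 290,-461,0,-102,0, 290,-461,0,-102,0, 290,-461,0,-102,0, 290,-461,0,-102,0, 290,-461,0,-102,0]' 20; python3 - <<'E'
from plant import robot
s=robot.read_state(); print(s)
E
```

```text
t: 0.93
tool_pos: [0.385, 0.2229, 0.2184]
orientation: [-2.176, -2.266, 0.0]
force: [1.3, 1.5, -0.7]
opening: 0.0309
gripper_force: 0.0
{'t': 0.9333, 'q': array([ 4.09437928e-01, -3.02205472e-01,  1.89648300e+00,  4.43749984e-05,
        1.54735704e+00,  3.69303465e-01]), 'dq': array([-1.12479932e+00, -7.54484890e-04, -1.92711524e-03, -1.18398749e-03,
       -6.72743569e-03,  3.74955431e-01]), 'joint_torque': array([ 7.35514954e+00, -3.52751434e+01, -4.83586228e+01,  2.42518197e-02,
        5.20957634e-01, -7.83289857e-01]), 'tool_pos': array([0.38501436, 0.22291355, 0.21843995]), 'orientation': array([-2.17638064e+00, -2.26552708e+00,  3.38691461e-05]), 'force': array([ 1.25515256,  1.49708662, -0.70938306]), 'wrist_torque': array([-0.00759803,  0.01334141, -0.01723436]), 'gripper_force': 0.0, 'opening': 0.030851424236385077}
```

```bash
python3 -m inch '[68,-107,0,-30,0, 68,-107,0,-30,0, 68,-107,0,-30,0, 68,-107,0,-30,0, 68,-107,0,-30,0, 68,-107,0,-30,0, 68,-107,0,-30,0, 68,-107,0,-30,0]'; python3 - <<'E'
from plant import robot,read_camera
import cv2,numpy as np,pickle
from h import *
from scipy.spatial.transform import Rotation as R
s=robot.read_state(); w=read_camera("wrist"); print(s["tool_pos"],s["orientation"],w["mount"])
cv2.imwrite("pics/w1.png",w["image"])
T=np.eye(4); T[:3,:3]=R.from_rotvec(s["orientation"]).as_matrix(); T[:3,3]=s["tool_pos"]
w["extrinsics"]=np.linalg.inv(T@w["mount"]); pickle.dump(w,open("w1.pkl","wb"))
E
```

```text
t: 1.6
tool_pos: [0.4521, 0.119, 0.2185]
orientation: [-2.679, -1.64, 0.0]
force: [-0.1, -0.2, -0.1]
opening: 0.0009
gripper_force: 0.0
[0.4520661  0.11899686 0.21854752] [-2.67945078e+00 -1.63952691e+00  1.63316361e-04] [[-1.57654448e-04 -9.65039755e-01 -2.62103502e-01  7.29484451e-02]
 [ 9.99999979e-01 -1.87166907e-04  8.76335562e-05  1.09300126e-03]
 [-1.33626967e-04 -2.62103483e-01  9.65039764e-01 -1.66600427e-01]
 [ 0.00000000e+00  0.00000000e+00  0.00000000e+00  1.00000000e+00]]
```

View pics/w1.png

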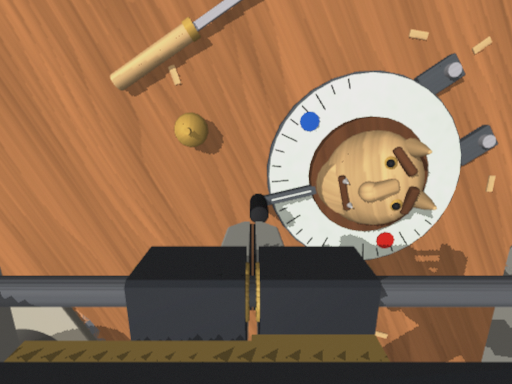

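The wrist view shows the knob at (258,207), the red disc at (385,240), the blue disc at (310,121) and the bell at (191,130). The shut fingers are at the bottom of the picture.

```bash
python3 - <<'E'
import pickle; from h import *
c=pickle.load(open("w1.pkl","rb")); m=masks(c["image"]); bw=(262,65,470,262)
C,r=rim(c,bw); print(C,r)
for k in("red","blue"):
    p,a,_=blob(m[k],bw); P=ray(c,*p,.019)[:2]; v=P-C; print(k,p,a,P,np.linalg.norm(v),np.degrees(np.arctan2(v[1],v[0])))
for u,v,z in((258,201,.08),(293,193,.034),(191,130,.046)): 
    P=ray(c,u,v,z)[:2]; v=P-C; print(P,np.linalg.norm(v),np.degrees(np.arctan2(v[1],v[0])))
E
```

```text
[0.57962029 0.05082967] 0.12180631837826891
red [384.63636364 239.23295455] 176 [ 0.57069429 -0.04590026] 0.09714090056643433 -95.27218522149504
blue [309.39483395 121.01845018] 271 [0.54370101 0.142936  ] 0.09886238188249248 111.30460303945304
[0.44955602 0.09776028] 0.13827218600100286 160.1592238298244
[0.48749673 0.07430377] 0.09506725822539748 165.70461693754194
[0.41568215 0.1980845 ] 0.22036265103451433 138.0687389319045
```

```bash
python3 -m inch '[3,6,-40,0,0, 3,6,-80,0,0, 3,6,-120,0,0, 3,6,-150,0,0, 3,6,-165,0,0, 3,6,-170,0,0, 3,6,-170,0,0, 3,6,-170,0,0]'; python3 - <<'E'
import numpy as np
C=np.array([.578,.051])
from plant import robot,read_camera
import cv2
p=robot.read_state()["tool_pos"][:2]; v=p-C; a0=np.degrees(np.arctan2(v[1],v[0])); print(a0,np.hypot(*v))
for a in range(154,262,4):
    q=C+.14*np.array([np.cos(np.radians(a)),np.sin(np.radians(a))]); print(a,np.round((q-p)*1000),round(a-a0,1))
E
```

```text
t: 2.32
tool_pos: [0.4563, 0.1245, 0.0498]
orientation: [2.682, 1.635, 0.002]
force: [1.2, 0.9, 0.3]
opening: 0.0002
gripper_force: 0.0
148.88068630935706 0.1422132652841985
154 [ -4. -12.] 5.1
158 [ -8. -21.] 9.1
162 [-11. -30.] 13.1
166 [-14. -40.] 17.1
170 [-16. -49.] 21.1
174 [-17. -59.] 25.1
178 [-18. -69.] 29.1
182 [-18. -78.] 33.1
186 [-17. -88.] 37.1
190 [-16. -98.] 41.1
194 [ -14. -107.] 45.1
198 [ -11. -117.] 49.1
202 [  -8. -126.] 53.1
206 [  -4. -135.] 57.1
210 [   1. -143.] 61.1
214 [   6. -152.] 65.1
218 [  11. -160.] 69.1
222 [  18. -167.] 73.1
226 [  24. -174.] 77.1
230 [  32. -181.] 81.1
234 [  39. -187.] 85.1
238 [  48. -192.] 89.1
242 [  56. -197.] 93.1
246 [  65. -201.] 97.1
250 [  74. -205.] 101.1
254 [  83. -208.] 105.1
258 [  93. -210.] 109.1
```

```bash
python3 -m inch '[-4,-12,0,1,0, -8,-21,0,5,0, -11,-30,0,9,0, -14,-40,0,13,0, -16,-49,0,17,0, -17,-59,0,21,0, -18,-69,0,25,0, -18,-78,0,29,0, -17,-88,0,33,0, -16,-98,0,37,0]'; python3 - <<'E'
from plant import robot,read_camera
import cv2
from h import *
s=robot.read_state();c=read_camera("top"); 
cv2.imwrite("pics/t2.png",cv2.resize(c["image"][60:300,130:420],None,fx=2,fy=2))
C=np.array([.578,.051]);p=s["tool_pos"][:2]; v=p-C; a0=np.degrees(np.arctan2(v[1],v[0]))%360; print(a0,np.hypot(*v))
for a in range(194,258,4):
    q=C+.14*np.array([np.cos(np.radians(a)),np.sin(np.radians(a))]); print(a,np.round((q-p)*1000),round(a-a0,1))
E
```

```text
t: 3.15
tool_pos: [0.4415, 0.0262, 0.0511]
orientation: [2.02, 2.403, 0.006]
force: [2.6, 4.9, -1.2]
opening: 0.0006
gripper_force: 2.2
190.29939753527813 0.13873262173568268
194 [ 1. -9.] 3.7
198 [  3. -18.] 7.7
202 [  7. -28.] 11.7
206 [ 11. -37.] 15.7
210 [ 15. -45.] 19.7
214 [ 20. -53.] 23.7
218 [ 26. -61.] 27.7
222 [ 32. -69.] 31.7
226 [ 39. -76.] 35.7
230 [ 47. -82.] 39.7
234 [ 54. -88.] 43.7
238 [ 62. -94.] 47.7
242 [ 71. -99.] 51.7
246 [  80. -103.] 55.7
250 [  89. -107.] 59.7
254 [  98. -110.] 63.7
```

View pics/t2.png

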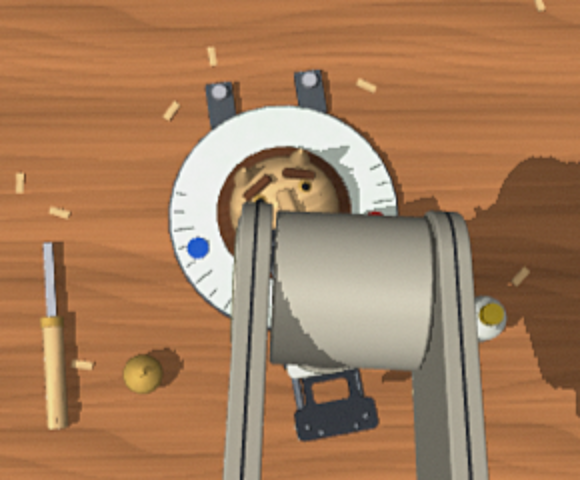

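The arm hides the knob, but the mask has turned with the push. The bell, gouge and glue have not moved. I'll go on along the arc.

```bash
python3 -m inch '[1,-9,0,4,0, 3,-18,0,8,0, 7,-28,0,12,0, 11,-37,0,16,0, 15,-45,0,20,0, 20,-53,0,24,0, 26,-61,0,28,0, 32,-69,0,32,0, 39,-76,0,36,0, 47,-82,0,40,0]'; python3 - <<'E'
from plant import robot,read_camera
import cv2
from h import *
s=robot.read_state()
for n in("scene","wrist"): cv2.imwrite(f"pics/{n}3.png",read_camera(n)["image"])
print(s["orientation"],s["force"])
C=np.array([.578,.051]);p=s["tool_pos"][:2]; v=p-C; a0=np.degrees(np.arctan2(v[1],v[0]))%360; print(a0,np.hypot(*v))
for a in range(234,260,2):
    q=C+.14*np.array([np.cos(np.radians(a)),np.sin(np.radians(a))]); print(a,np.round((q-p)*1000),round(a-a0,1))
E
```

```text
t: 4.03
tool_pos: [0.4879, -0.0562, 0.0507]
orientation: [1.08, 2.948, 0.001]
force: [-3.5, 2.2, 1.9]
opening: 0.0005
gripper_force: 1.8
[1.07992209e+00 2.94813897e+00 7.78551450e-04] [-3.52388398  2.2119839   1.85160633]
229.95833778550343 0.14001743495928912
234 [ 8. -6.] 4.0
236 [12. -9.] 6.0
238 [ 16. -12.] 8.0
240 [ 20. -14.] 10.0
242 [ 24. -16.] 12.0
244 [ 29. -19.] 14.0
246 [ 33. -21.] 16.0
248 [ 38. -23.] 18.0
250 [ 42. -24.] 20.0
252 [ 47. -26.] 22.0
254 [ 51. -27.] 24.0
256 [ 56. -29.] 26.0
258 [ 61. -30.] 28.0
```

View pics/wrist3.png

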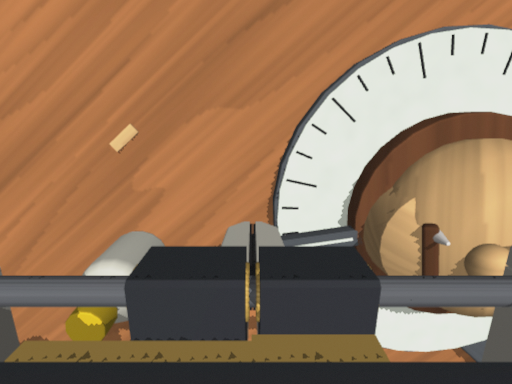

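View pics/scene3.png

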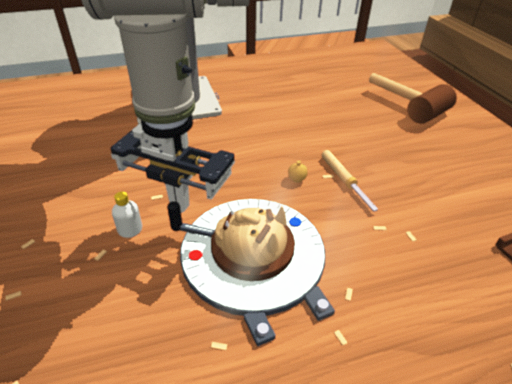

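The scene view shows the fingers behind the knob at (175,215), the arm pointing short of the red disc at (195,255), and the glue untouched. I'll continue to just short of the disc.

```bash
python3 -m inch '[8,-6,0,4,0, 16,-12,0,8,0, 24,-16,0,12,0, 29,-19,0,14,0, 33,-21,0,16,0, 38,-23,0,18,0, 42,-24,0,20,0, 47,-26,0,22,0, 47,-26,0,22,0]'; python3 - <<'E'
from plant import robot,read_camera
import cv2,pickle
from h import *
s=robot.read_state(); c=read_camera("scene"); t=read_camera("top"); pickle.dump((c,t),open("c4.pkl","wb"))
big=lambda i,y,x:cv2.resize(i[y:y+95,x:x+130],None,fx=6,fy=6,interpolation=cv2.INTER_CUBIC)
cv2.imwrite("pics/s4.png",big(c["image"],190,140))
C=np.array([.578,.051]);p=s["tool_pos"][:2]; v=p-C; a0=np.degrees(np.arctan2(v[1],v[0]))%360; print(a0,np.hypot(*v))
for a in range(253,262,1):
    q=C+.14*np.array([np.cos(np.radians(a)),np.sin(np.radians(a))]); print(a,np.round((q-p)*1000),round(a-a0,1))
E
```

```text
t: 4.88
tool_pos: [0.5345, -0.0819, 0.0497]
orientation: [0.503, 3.1, -0.0]
force: [0.2, 0.0, -1.0]
opening: 0.0003
gripper_force: 0.0
251.87291377886967 0.1398315053983749
253 [ 3. -1.] 1.1
254 [ 5. -2.] 2.1
255 [ 7. -2.] 3.1
256 [10. -3.] 4.1
257 [12. -4.] 5.1
258 [14. -4.] 6.1
259 [17. -5.] 7.1
260 [19. -5.] 8.1
261 [22. -5.] 9.1
```

View pics/s4.png

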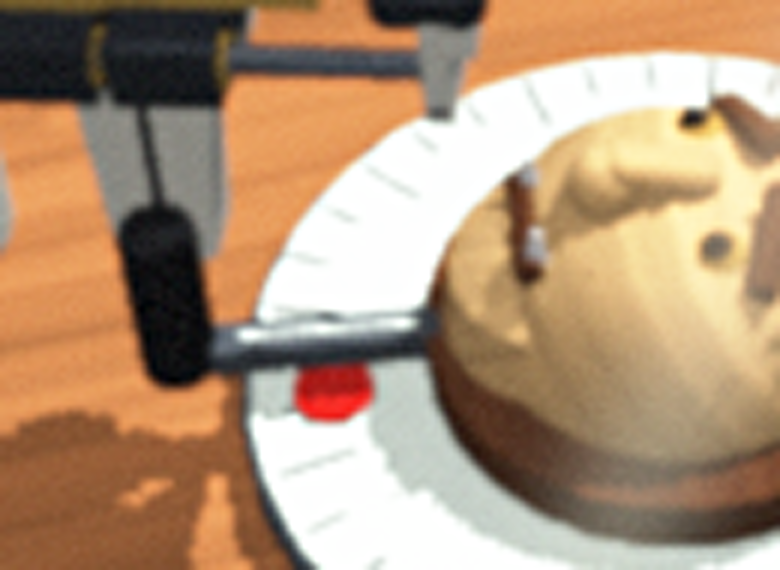

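The crop shows the arm's white line from about (250,330) to (395,322), just short of the red disc, whose centre is at about (332,390).

```bash
python3 - <<'E'
import pickle; from h import *
c=pickle.load(open("c4.pkl","rb"))[0]
f=lambda u,v,z:ray(c,140+u/6,190+v/6,z)[:2]
a,b=f(250,331,.034),f(395,321,.034); e1,e2=f(232,372,.024),f(435,352,.024); 
r=ray(c,194.95,254.96,.019)[:2]
ang=lambda a,b:np.degrees(np.arctan2(*(a-b)[::-1]))%360
for C in([.578,.051],[.5765,.050]):
    C=np.array(C); print("red",ang(r,C),"line dir",ang(a,b),"pt",ang(a,C),ang(b,C),"edge",ang(e1,e2),ang(e1,C),ang(e2,C))
n=(a-b)/np.linalg.norm(a-b); d=r-b; print("red off line mm",1000*(n[0]*d[1]-n[1]*d[0]),a,b,r)
print("knob",ray(c,140+160/6,190+225/6,.08))
E
```

```text
red 266.626727147239 line dir 259.3806437123526 pt 260.3933767681452 260.90138570113965 edge 261.5040256159954 262.99412591714 264.20166339299857
red 267.4574117420723 line dir 259.3806437123526 pt 261.0244049580946 261.8615731820686 edge 261.5040256159954 263.61912692776195 265.36132140460927
red off line mm 10.523934986725786 [ 0.55791311 -0.06767737] [ 0.56532363 -0.02815347] [ 0.5720981 -0.0491293]
knob [ 0.55568193 -0.08631785  0.08      ]
```

```bash
python3 -m inch '[3,-1,0,1,0, 5,-2,0,2,0, 8,-3,0,3,0, 10,-3,0,4,0, 12,-4,0,5,0, 12,-4,0,5,0]'; python3 - <<'E'
from plant import robot,read_camera
import cv2,pickle
from h import *
c=read_camera("scene"); pickle.dump(c,open("c5.pkl","wb"))
cv2.imwrite("pics/s5.png",cv2.resize(c["image"][190:285,140:270],None,fx=6,fy=6,interpolation=cv2.INTER_CUBIC))
E
```

```text
t: 5.48
tool_pos: [0.546, -0.0863, 0.0485]
orientation: [0.363, 3.12, 0.0]
force: [-1.0, 0.3, 0.1]
opening: 0.0006
gripper_force: 0.1
```

View pics/s5.png

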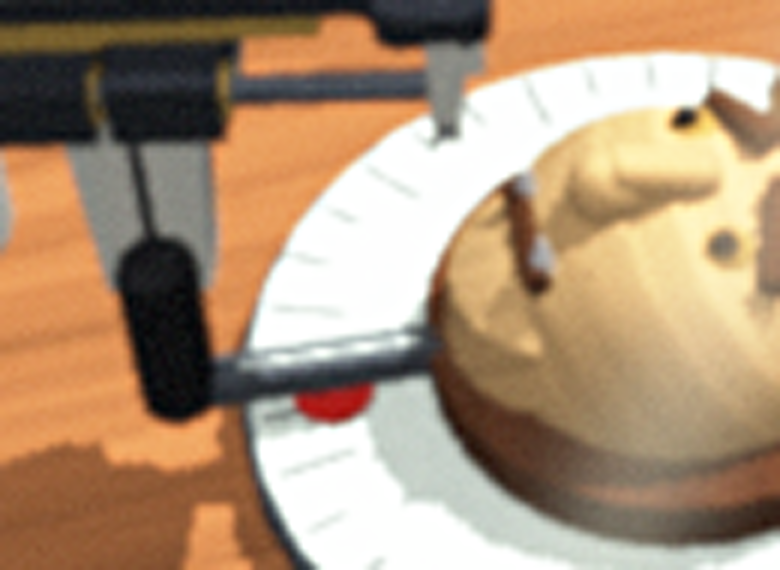

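The line now runs from (245,363) to (410,342), and about half of the red disc is still showing below the arm.

```bash
python3 - <<'E'
import pickle; from h import *
c=pickle.load(open("c5.pkl","rb"))
f=lambda u,v,z:ray(c,140+u/6,190+v/6,z)[:2]
a,b=f(245,363,.034),f(410,342,.034)
r=ray(c,194.95,254.96,.019)[:2]; C=np.array([.5775,.0505])
ang=lambda a,b:np.degrees(np.arctan2(*(a-b)[::-1]))%360
print(ang(r,C),ang(a,C),ang(b,C),ang(a,b))
n=(a-b)/np.linalg.norm(a-b); d=r-b; print("red off line mm",1000*(n[0]*d[1]-n[1]*d[0]),a,b)
E
```

```text
266.89645924790017 265.9750975397192 267.3377544996498 263.6845141177156
red off line mm 0.7299379807179636 [ 0.56896419 -0.07081007] [ 0.57395689 -0.02569857]
```

The estimate puts the lever within about 1 mm of the disc's centre. I'll draw back and check with a clear view.

```bash
python3 -m inch '[-10,4,0,0,0, -25,8,10,0,0, -30,10,50,0,0, -30,10,90,0,0, -40,10,130,0,0, -75,20,150,0,0, -110,40,160,0,0, -140,75,160,0,0, -150,110,160,0,0, -150,145,160,0,0]'; python3 -m inch '[0,40,0,0,0, 0,80,0,0,0, 0,120,0,0,0, 0,160,0,0,0, 0,200,0,0,0, 0,200,0,0,0, 0,200,0,0,0]'; python3 - <<'E'
from plant import robot,read_camera
import cv2,pickle
from h import *
d={n:read_camera(n) for n in("scene","top")}; pickle.dump(d,open("c6.pkl","wb"))
I=[cv2.resize(d["scene"]["image"][190:285,140:270],None,fx=6,fy=6,interpolation=cv2.INTER_CUBIC)[:,:390],cv2.resize(d["top"]["image"][125:220,290:355],None,fx=6,fy=6,interpolation=cv2.INTER_CUBIC)]
cv2.imwrite("pics/c6.png",np.hstack(I))
E
```

```text
t: 6.37
tool_pos: [0.3942, 0.0595, 0.2095]
orientation: [0.369, 3.117, 0.0]
force: [0.4, -0.4, -0.4]
opening: 0.0003
gripper_force: 0.0
t: 6.95
tool_pos: [0.3953, 0.2605, 0.2084]
orientation: [-0.36, -3.121, 0.0]
force: [-0.3, -0.8, -0.1]
opening: 0.0005
gripper_force: 0.0
```

View pics/c6.png

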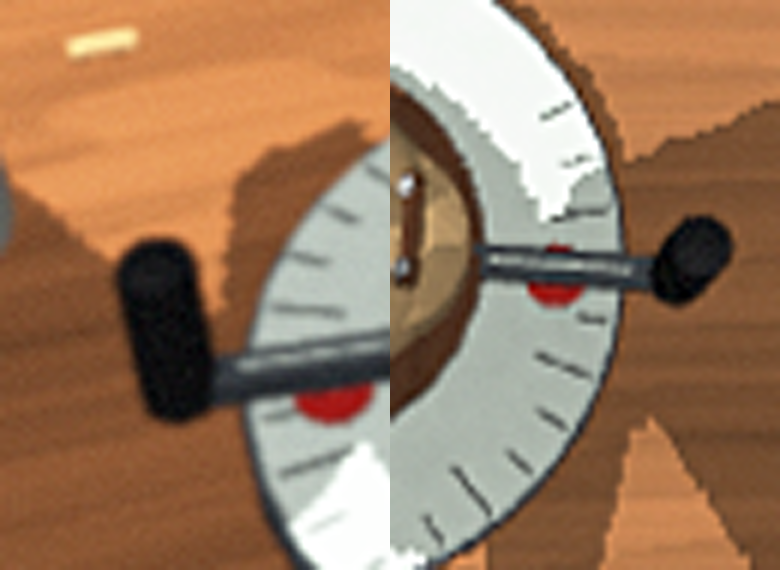

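The right half (top view) shows the line from (490,258) to (635,270), with the red disc's centre at about (555,274). The disc shows on both sides of the arm.

```bash
python3 - <<'E'
import pickle; from h import *
d=pickle.load(open("c6.pkl","rb"))
c=d["top"]; g=lambda u,v,z:ray(c,290+(u-390-2.5)/6,125+(v-2.5)/6,z)[:2]
a,b=g(635,270,.034),g(490,258,.034)
def off(a,b,r): n=(a-b)/np.linalg.norm(a-b); e=r-b; return 1000*(n[0]*e[1]-n[1]*e[0])
for r in(ray(c,317.26,170.15,.019)[:2],g(555,274.5,.019)): print("top",off(a,b,r), off(r,np.array([.578,.051]),(a+b)/2))
c=d["scene"]; f=lambda u,v,z:ray(c,140+(u-2.5)/6,190+(v-2.5)/6,z)[:2]
r=ray(c,194.95,254.96,.019)[:2]
a,b=f(235,364,.034),f(388,343,.034); print("scene",off(a,b,r))
c=d["top"]; print("bell",blob(np.abs(d["top"]["image"].astype(int)-pickle.load(open("c0.pkl","rb"))["top"]["image"]).sum(2)>500)[0:2])
E
```

```text
top -0.17701494897712267 0.17357762645243796
top -0.6098403593913261 0.6061715774497625
scene 2.167808472269458
bell (array([155.36363636, 263.90909091]), np.int32(11))
```

Both views put the lever within about 2 mm of the red disc's centre, inside the 5 mm limit, and the arm is clear, so I'm handing it in.

```bash
python3 -c "
from plant import job
print(job.close_job())"
```

```text
the job is handed in; nothing more can be done
None
```

The lever's arm is set over the red disc, within about 2 mm of its centre by both camera views, the robot has drawn back clear, and the job is handed in; no verdict was returned.

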